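# Click the four wings of a food box lid shut

## Robot

A 6-joint arm with a two-finger parallel gripper is mounted at the origin on a cart in front of the work surface, level with it; the furniture and walls round the work are solid. World frame = base frame: x ahead of the robot, y to its left, z up, the work surface at z = 0. Lengths are in mm, angles in degrees, forces in N, time in s.
With the tool pointing down it reaches from about 350 to 850 mm from the base axis. Payload 8.1 kg.
Tool frame: the origin (TCP) lies midway between the tips of the shut fingers; the grasp point (between the pads) lies hold_point_z behind it (hold_point_z is the distance from the TCP to the grasp point, in mm); z points along the fingers, x is the direction in which the jaws open and shut, and the axes are right-handed (so a half turn about z gives the same grasp; the last joint's range is limited). The gripper opens to 85 mm and grips with 20 to 120 N. Pads are 22 mm wide; open, the fingers measure 114 mm over their backs; the gripper's body (76 mm by 85 mm) begins 54 mm behind the grasp point. The pads swing forward as they close: fully open they stand 13 mm farther back than shut.
Start: joints at [-76.284, 7.471, 85.268, -0, 87.261, -4.893], TCP at [191.492, -568.627, 231.292] pointing down, gripper open.
Joint ranges: [-169.43, 169.43], [-51.17, 129.36], [1.28, 143.12], [-76.62, 256.62], [0, 156.53], [-152.29, 152.29]. Speed limits (degrees/s): [136.94, 136.94, 159.86, 180, 180, 180].

## Interface

Orientations are given as [roll, pitch, yaw] about the fixed x, y, z axes, in that order (R = Rz(yaw) Ry(pitch) Rx(roll)).
In Python, from bench import * gives the robot as it stands.
- The arm moves only by the shell command python3 -m pendant 'ROWS' [OPENING] [FORCE]. ROWS is JSON, a list that holds one entry, the list of rows, each a list of 4 numbers: the shift along the tool's x, y, z normalised to -1 to 1, where 1 is 0.02 m, then the turn about the tool's z normalised to -1 to 1, where 1 is 0.08 rad. A call has exactly 10 rows; each row shifts and turns the pose as measured when the row begins, along the tool's axes as they then stand; what a row does not reach is not made up. A row lasts 1/12 s, in which the tool goes at most 41.7 mm and 7.16 degrees, less where a joint would pass 70% of its speed; a pose out of reach is approached as far as the arm can. A call with a number of a shift or a turn outside -1 to 1 is refused whole. A call with a gripper value outside its range is refused whole. OPENING is the gripper's target within -1 to 1 (fully open at 1, half-way at 0, shut at -1), set as the call begins (- or left out, the last holds). The fingers move at their own pace and stop on an object; FORCE is the grip in N (left out, the last holds). Time passes only in rows, so rows that do not move let the fingers close, or fill a call up. It gives the time, the measured TCP pose, the force and the opening at its end, in the units of the state.
- sense(): the state, without advancing time (a new reading comes with each control period).
- snapshot(name): name is "scene" or "top"; returns the picture (400x640x3 uint8, red, green, blue); there is no depth.
- calibration(name): a dict with "mtx" (3x3 intrinsics, pixels), "D" ([k1, k2, p1, p2, k3] as OpenCV has them; the pictures are not rectified), "world_to_cam" (4x4, takes a point from world to camera coordinates). Camera axes: x right, y down, z forward; pixel columns grow to the right and rows downward; lengths in mm; the calibration is good to about 2 mm. A picture is of the moment at which its call begins. calibration takes no time and is no camera call.
- hand_in(): hands the job in, once; it reports no verdict.
The state is a dict: "time": time; "joint_pos": joint angles; "qd": joint speeds; "joint_efforts": joint torques, N m; "tool_pos": TCP position; "tcp_rot": TCP orientation; "ft_force": force on the tool from outside, world axes, zero at the start; "wrist_torque": the same for the moment, N m; "finger_gap": finger opening in mm.
Only numpy, scipy, OpenCV 4.12 (cv2) and the standard library are available. Lean on these libraries where they do the work, as an engineer would, in place of code of your own. Each camera call takes 0.05 s, during which the arm holds its last target.

## Task

The lid lies on the food box but its four green locking wings still stand up: press each wing down with the fingertips until it clicks flat and all four stay shut. Only press: do not pick up or tip the box, leave it standing where it is, and leave the mug, the tin and the jar alone.

Things in the scene. Friction and masses are not known exactly. Their poses are not given: they have to be found in the camera images.
- food_box: The food box: pale blue tub, white lid, four green wings; 130 mm along its x, 170 mm along its y, 76 mm tall with the wings shut; about 0.9 kg, loose. Origin at the centre of its underside, z up; its x points away from the robot and its y to the robot's left when its yaw is 0.
- wing_near (a joint): Green wing on the box's -x side: a plate 100 x 30 x 5 mm hinged along its inner edge, 35 mm from the box's centre and 73.5 mm above its underside. 0 rad = open, outer edge about 13 mm up; 0.45 = flat, snapped shut. Two-position snap: let go before about 0.22 it springs back up, beyond that it pulls itself shut. Tripping it takes about 6 N downward at the press point.
- press_near (a point): Press point of that wing: on its top face, in the middle of its length, on the small thumb ribs, 21 mm out from the hinge line; it moves with the wing. With the wing shut it is 56 mm from the box's centre line, 76 mm above the worktop. Axes: x outward from the box, z normal to the wing's face.
- wing_far (a joint): Green wing on the box's +x side: a plate 100 x 30 x 5 mm hinged along its inner edge, 35 mm from the box's centre and 73.5 mm above its underside. 0 rad = open, outer edge about 13 mm up; 0.45 = flat, snapped shut. Two-position snap: let go before about 0.22 it springs back up, beyond that it pulls itself shut. Tripping it takes about 6 N downward at the press point.
- press_far (a point): Press point of that wing: on its top face, in the middle of its length, on the small thumb ribs, 21 mm out from the hinge line; it moves with the wing. With the wing shut it is 56 mm from the box's centre line, 76 mm above the worktop. Axes: x outward from the box, z normal to the wing's face.
- wing_left (a joint): Green wing on the box's +y side: a plate 60 x 30 x 5 mm hinged along its inner edge, 55 mm from the box's centre and 73.5 mm above its underside. 0 rad = open, outer edge about 13 mm up; 0.45 = flat, snapped shut. Two-position snap: let go before about 0.22 it springs back up, beyond that it pulls itself shut. Tripping it takes about 6 N downward at the press point.
- press_left (a point): Press point of that wing: on its top face, in the middle of its length, on the small thumb ribs, 21 mm out from the hinge line; it moves with the wing. With the wing shut it is 76 mm from the box's centre line, 76 mm above the worktop. Axes: x outward from the box, z normal to the wing's face.
- wing_right (a joint): Green wing on the box's -y side: a plate 60 x 30 x 5 mm hinged along its inner edge, 55 mm from the box's centre and 73.5 mm above its underside. 0 rad = open, outer edge about 13 mm up; 0.45 = flat, snapped shut. Two-position snap: let go before about 0.22 it springs back up, beyond that it pulls itself shut. Tripping it takes about 6 N downward at the press point.
- press_right (a point): Press point of that wing: on its top face, in the middle of its length, on the small thumb ribs, 21 mm out from the hinge line; it moves with the wing. With the wing shut it is 76 mm from the box's centre line, 76 mm above the worktop. Axes: x outward from the box, z normal to the wing's face.
- mug: White mug, 83 x 116 x 94 mm, standing near the box; origin under its centre. Bystander.
- tin: Red food tin, 75 mm across, 58 mm tall; origin under its centre. Bystander.
- jar: Glass jar with a red lid, 83 mm across, 125 mm tall; origin under its centre. Bystander.
There are look-alikes about, which are no part of the job. There is more than one size of the food_box; the job needs the larger.

How it is judged (in metres and radians):
At the end, for the whole second after the job is handed in: All four wings are flat (each joint above 0.39 rad of 0.45), and the box stands level, at rest, within 50 mm of where it started (value of joint each of wing_near, wing_far, wing_left, wing_right above 0.39 rad and distance of food_box from where it was at the start of the episode below 0.05 m and angle between food_box's own z axis and vertical below 0.05 rad and linear speed of food_box below 0.01 m/s); the robot touches nothing.
It fails at once if the box is lifted more than 15 mm or tipped by more than 0.2 rad (height (world z) of food_box above 0.015 m or angle between food_box's own z axis and vertical above 0.2 rad).
It fails at once if the box is pushed more than 60 mm from where it stood (distance of food_box from where it was at the start of the episode above 0.06 m).
It fails at once if the mug is moved by more than 30 mm, lifted or tipped (distance of mug from where it was at the start of the episode above 0.03 m or angle between mug's own z axis and vertical above 0.3 rad).
It fails at once if the tin is moved by more than 30 mm, lifted or tipped (distance of tin from where it was at the start of the episode above 0.03 m or angle between tin's own z axis and vertical above 0.3 rad).
It fails at once if the jar is moved by more than 30 mm, lifted or tipped (distance of jar from where it was at the start of the episode above 0.03 m or angle between jar's own z axis and vertical above 0.3 rad).
It also fails if it takes over 64 s, if anything falls off the work surface, if the arm or the gripper's body presses on something with over 40 N, if the wrist force passes 120 N, or if a joint passes its speed limit or range.

## Working session

There is one attempt and no reset: what is moved stays moved. The work goes in short steps, Python scripts to look and compute and a shell command to move; the robot and the scene stay as the last step left them, time stands still between calls to the robot, and variables do not carry over. Pictures are saved under pics/ and viewed, and the job is handed in when it is done.

```bash
mkdir -p pics; ls
python3 - <<'E'
from bench import *
import cv2
for n in ("scene","top"):
    im=snapshot(n); cv2.imwrite(f"pics/{n}0.png",im[:,:,::-1])
    c=calibration(n); print(n,c)
print(sense())
E
```

```text
pics
scene {'mtx': array([[433.08453956,   0.        , 321.91302672],
       [  0.        , 433.08453956, 199.45388264],
       [  0.        ,   0.        ,   1.        ]]), 'D': array([-0.01880214,  0.        ,  0.        ,  0.        ,  0.        ]), 'world_to_cam': array([[-8.96912325e-01, -4.42154445e-01, -6.90862209e-03,
         4.73228946e+02],
       [-3.16698380e-01,  6.53170943e-01, -6.87800738e-01,
         2.44191088e+02],
       [ 3.08626664e-01, -6.14709009e-01, -7.25866666e-01,
         8.80255128e+02],
       [ 0.00000000e+00,  0.00000000e+00,  0.00000000e+00,
         1.00000000e+00]])}
top {'mtx': array([[476.18412725,   0.        , 314.02593199],
       [  0.        , 476.18412725, 194.87091785],
       [  0.        ,   0.        ,   1.        ]]), 'D': array([-0.13426741,  0.        ,  0.        ,  0.        ,  0.        ]), 'world_to_cam': array([[-1.34145707e-02, -9.99887001e-01, -6.78486089e-03,
         1.72144483e+01],
       [-9.80995337e-01,  1.44740743e-02, -1.93490697e-01,
         5.42038406e+02],
       [ 1.93567037e-01,  4.06032226e-03, -9.81078649e-01,
         1.10188631e+03],
       [ 0.00000000e+00,  0.00000000e+00,  0.00000000e+00,
         1.00000000e+00]])}
{'time': 0.1, 'joint_pos': array([-7.62828916e+01,  7.51038807e+00,  8.53221048e+01,  1.06933326e-03,
        8.72614626e+01, -4.89200831e+00]), 'qd': array([-0.03493758, -0.03696019, -0.11718047, -0.02015632, -0.05044046,
       -0.01758661]), 'joint_efforts': array([ 1.58526705e-03, -5.70948529e+01, -5.01943874e+01, -1.62927131e-04,
        8.07556644e-03,  4.46193678e-05]), 'tool_pos': array([ 191.38897376, -568.14593851,  230.36238562]), 'tcp_rot': array([-1.79990924e+02,  9.35220919e-02, -7.13909279e+01]), 'ft_force': array([ 0.29225489,  0.49007574, -0.12292878]), 'wrist_torque': array([ 0.01091314, -0.02757872, -0.00834353]), 'finger_gap': 85.504792462052}
```

View pics/scene0.png

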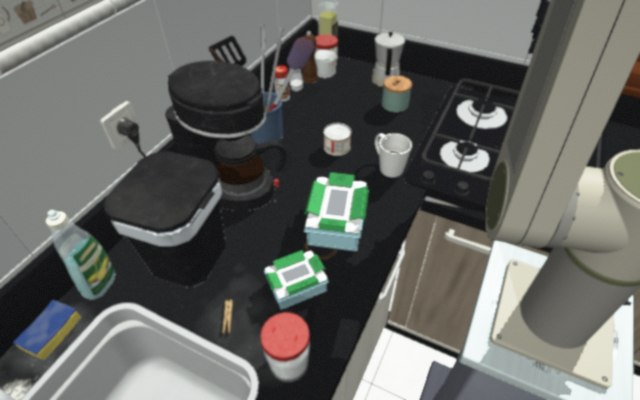

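View pics/top0.png

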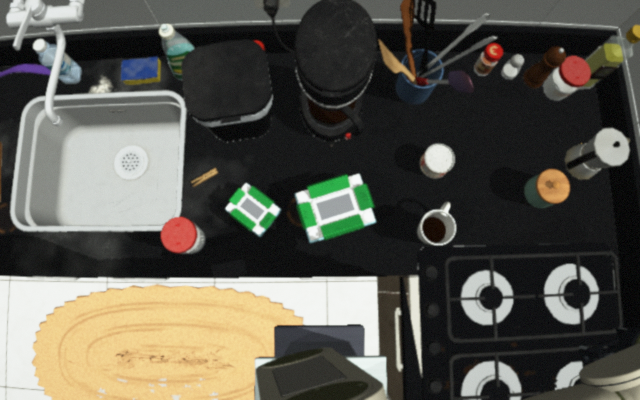

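The larger box is at about (335,208) in the top view and (337,205) in the scene view. The small one, the decoy, is at (252,209) in the top view. Next I measure the larger one.

```bash
cat > h.py <<'E'
from bench import *
import cv2, numpy as np
def ray(n,uv):
    c=calibration(n);K=c["mtx"];D=c["D"];T=c["world_to_cam"];R=T[:3,:3];t=T[:3,3]
    p=cv2.undistortPoints(np.array([[uv]],float),K,D)[0,0]
    return -R.T@t, R.T@np.array([p[0],p[1],1.])
def onz(n,uv,z):
    o,d=ray(n,uv); return o+d*(z-o[2])/d[2]
def tri(a,b):
    o1,d1=ray("top",a);o2,d2=ray("scene",b)
    s=np.linalg.lstsq(np.c_[d1,-d2],o2-o1,rcond=None)[0]
    p,q=o1+s[0]*d1,o2+s[1]*d2
    return (p+q)/2,np.linalg.norm(p-q)
def proj(n,P):
    c=calibration(n);T=c["world_to_cam"]
    return cv2.projectPoints(np.array(P,float).reshape(-1,3),cv2.Rodrigues(T[:3,:3])[0],T[:3,3],c["mtx"],c["D"])[0].reshape(-1,2)
def green(im):
    h=cv2.cvtColor(im,cv2.COLOR_RGB2HSV)
    return cv2.inRange(h,(50,120,60),(80,255,255))
E
python3 - <<'E'
from h import *
for n,(x,y,w,hh) in {"top":(280,160,110,95),"scene":(290,160,95,100)}.items():
    im=cv2.imread(f"pics/{n}0.png")[:,:,::-1].copy()
    c=im[y:y+hh,x:x+w]
    cv2.imwrite(f"pics/{n}0z.png",cv2.resize(c,None,fx=6,fy=6,interpolation=cv2.INTER_CUBIC)[:600,:,::-1])
    m=green(im); k,l,s,ce=cv2.connectedComponentsWithStats(m)
    for i in range(1,k):
        if s[i,4]>40: print(n,s[i],ce[i])
    # grey panel: low sat mid value
    h=cv2.cvtColor(im,cv2.COLOR_RGB2HSV); g=cv2.inRange(h,(0,0,90),(180,60,190)); z=np.zeros_like(g); z[y+10:y+hh-10,x+10:x+w-10]=255; g&=z
    k,l,s,ce=cv2.connectedComponentsWithStats(g)
    for i in range(1,k):
        if s[i,4]>150: print("grey",n,s[i],ce[i],cv2.minAreaRect(np.argwhere(l==i)[:,::-1].astype(np.float32)))
E
```

```text
top [168  51  21   6  45] [179.2         54.17777778]
top [307 174  42  24 540] [328.20555556 185.62037037]
top [354 183  21  27 338] [363.89349112 196.49112426]
top [229 187  15  17 139] [236.18705036 195.97841727]
top [249 186  26  22 235] [260.53191489 196.38723404]
top [297 203  19  26 327] [305.80428135 214.79510703]
top [230 209  25  22 227] [242.28634361 219.15418502]
top [260 213  17  17 145] [267.60689655 220.55862069]
top [321 215  44  25 591] [342.00169205 227.01861252]
grey top [317 194  37  26 560] [334.87321429 206.19642857] ((334.8999938964844, 206.20001220703125), (16.76007080078125, 33.20391082763672), 71.56504821777344)
scene [329 172  26  14 289] [340.87889273 178.43252595]
scene [304 181  21  34 407] [314.55773956 198.13759214]
scene [351 187  18  32 428] [359.89018692 202.94158879]
scene [320 219  25  12 244] [331.87295082 224.64344262]
scene [ 75 238  19  27  77] [ 82.2987013  251.16883117]
scene [273 250  31  19 297] [288.71043771 258.73063973]
scene [310 254  16  18 153] [316.8627451  263.05228758]
scene [ 84 269  10   9  41] [ 87.90243902 273.24390244]
scene [266 273  15  17 150] [272.74666667 280.56      ]
scene [287 277  30  17 220] [302.10454545 285.17272727]
grey scene [327 190  20  25 373] [336.73994638 202.31099196] ((336.5540771484375, 202.17568969726562), (15.946702003479004, 24.166650772094727), 9.462322235107422)
```

View pics/top0z.png

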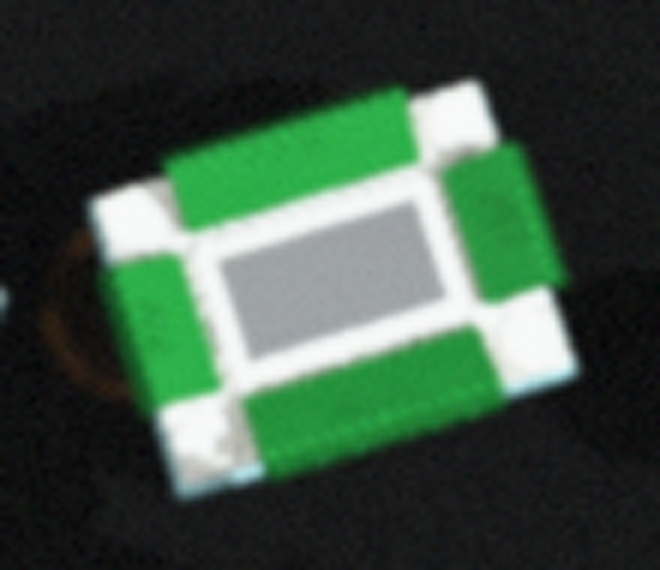

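Run:
```python
from h import *
print("grey tri",tri((334.9,206.2),(336.7,202.3)), onz("top",(334.9,206.2),72), onz("scene",(336.7,202.3),72))
T={"far":(328.2,185.6),"right":(363.9,196.5),"left":(305.8,214.8),"near":(342,227)}
S={"far":(314.55,198.1),"right":(340.9,178.4),"left":(331.9,224.6),"near":(359.9,202.9)}
P={k:tri(T[k],S[k]) for k in T}
for k,v in P.items(): print(k,v)
C=sum(v[0] for v in P.values())/4; print("C",C)
a=P["far"][0]-P["near"][0]; b=P["left"][0]-P["right"][0]
print(np.linalg.norm(a),np.degrees(np.arctan2(a[1],a[0])),np.linalg.norm(b),np.degrees(np.arctan2(b[1],b[0]))-90)
print("mug",onz("top",(437,229),90),onz("top",(449,209),60),"tin?",onz("top",(438,160),58),"jar",onz("top",(183,234),125))
```

```text
grey tri (array([509.23395027, -39.8193205 ,  73.42480003]), np.float64(1.7517695989984376)) [510.3415191  -39.67036758  72.        ] [508.88164559 -41.13418039  72.        ]
far (array([558.694094  , -24.63135004,  79.11783015]), np.float64(0.7210266577542791))
right (array([ 529.95516139, -108.47094783,   82.55333648]), np.float64(1.581634450738821))
left (array([488.99076293,  29.26736882,  77.20775044]), np.float64(1.8604727026964853))
near (array([458.04186173, -55.1253789 ,  80.69282376]), np.float64(2.5361385841902098))
C [508.92047001 -39.74007699  79.89293521]
105.18192935020355 16.854932863237227 143.80021246566645 16.56286878888305
mug [ 449.58465614 -276.22207208   90.        ] [ 501.20542338 -316.37145904   60.        ] tin? [ 624.5246743  -297.87819901   58.        ] jar [442.09468085 307.17021217 125.        ]
```

The box measures cleanly: the panel triangulates to z = 73.4, opposite wing pairs are 105 and 144 mm apart, and both pairs agree on the yaw. Centre is (509,-40), yaw 16.7°. I'll shut the gripper and travel at height.

```bash
cat >> h.py <<'E'
C=np.array([509.2,-40.]);YAW=16.7
def targets():
    a=np.radians(YAW);u=np.array([np.cos(a),np.sin(a)]);v=np.array([-u[1],u[0]])
    return {"near":C-55*u,"far":C+55*u,"left":C+75*v,"right":C-75*v,"centre":C}
def delta():
    from scipy.spatial.transform import Rotation as Ro
    s=sense();R=Ro.from_euler("xyz",s["tcp_rot"],degrees=True).as_matrix()
    print("t",round(s["time"],2),"tcp",np.round(s["tool_pos"],1),np.round(s["tcp_rot"],1),"F",np.round(s["ft_force"],1),"gap",round(s["finger_gap"],1))
    for k,p in targets().items():
        d=R.T@(np.r_[p,s["tool_pos"][2]]-s["tool_pos"]); print(k,"units",np.round(d/20,2))
E
python3 -m pendant '[[[-0.69,-1,0,0.4],[-0.69,-1,0,0],[-0.69,-1,0,0],[-0.69,-1,0,0],[-0.69,-1,0,0],[-0.69,-1,0,0],[-0.69,-1,0,0],[-0.69,-1,0,0],[-0.69,-1,0,0],[-0.69,-1,0,0]]]' -1 40; python3 -c "
from h import *
delta()"
```

```text
time: 0.93
tool_pos: [343.6, -370.6, 224.4]
tcp_rot: [179.8, 0.6, -73.8]
ft_force: [0.3, 0.6, 1.1]
finger_gap: 0.2
t 0.93 tcp [ 343.6 -370.6  224.4] [179.8   0.6 -73.8] F [0.3 0.6 1.1] gap 0.2
near units [-13.54  -9.82   0.12]
far units [-13.59 -15.32   0.11]
left units [-17.31 -12.54   0.16]
right units [ -9.81 -12.6    0.07]
centre units [-13.56 -12.57   0.11]
```

```bash
python3 -m pendant '[[[-0.78,-1,0,0],[-0.78,-1,0,0],[-0.78,-1,0,0],[-0.78,-1,0,0],[-0.78,-1,0,0],[-0.78,-1,0,0],[-0.78,-1,0,0],[-0.78,-1,0,0],[-0.78,-1,0,0],[-0.78,-1,0,0]]]' >/dev/null; python3 -c "
from h import *
delta()"
```

```text
t 1.77 tcp [ 495.7 -152.   221.4] [179.6   1.  -73.8] F [-0.6  0.6 -0.4] gap -0.4
near units [-5.16  0.54  0.09]
far units [-5.21 -4.96  0.05]
left units [-8.94 -2.17  0.13]
right units [-1.44 -2.24  0.01]
centre units [-5.19 -2.21  0.07]
```

```bash
python3 -m pendant '[[[-0.5,-0.75,0,0],[-0.5,-0.75,0,0],[-0.4,-0.7,0.5,0],[0,0,0.8,0],[0,0,0.8,0],[0,0,0.8,0],[0,0,0.8,0],[0,0,0.7,0],[0,0,0.5,0],[0,0,0,0]]]' >/dev/null; python3 -c "
from h import *
delta()"
```

```text
t 2.6 tcp [ 531.5 -101.3  116.2] [179.4   1.2 -73.3] F [-0.5  0.1  0.1] gap -0.1
near units [-3.25  2.94  0.1 ]
far units [-3.26 -2.56  0.04]
left units [-7.    0.19  0.15]
right units [ 0.49  0.18 -0.01]
centre units [-3.25  0.19  0.07]
```

```bash
python3 -m pendant '[[[0.3,0.1,0.3,0],[0.2,0.08,0.3,0],[0,0,0.3,0],[0,0,0,0],[0,0,0,0],[0,0,0,0],[0,0,0,0],[0,0,0,0],[0,0,0,0],[0,0,0,0]]]' >/dev/null
python3 - <<'E'
from h import *
delta()
for n in ("top","scene"):
    im=snapshot(n); c=im[140:270,260:420]
    cv2.imwrite(f"pics/{n}1.png",cv2.resize(c,None,fx=4,fy=4,interpolation=cv2.INTER_CUBIC)[:,:,::-1])
E
```

```text
t 3.43 tcp [ 532.6 -114.    99.9] [179.7   1.  -73.4] F [-0.7 -0.8 -0.6] gap 0.2
near units [-3.87  2.81  0.09]
far units [-3.88 -2.69  0.05]
left units [-7.63  0.07  0.14]
right units [-0.13  0.06  0.  ]
centre units [-3.88  0.06  0.07]
```

View pics/scene1.png

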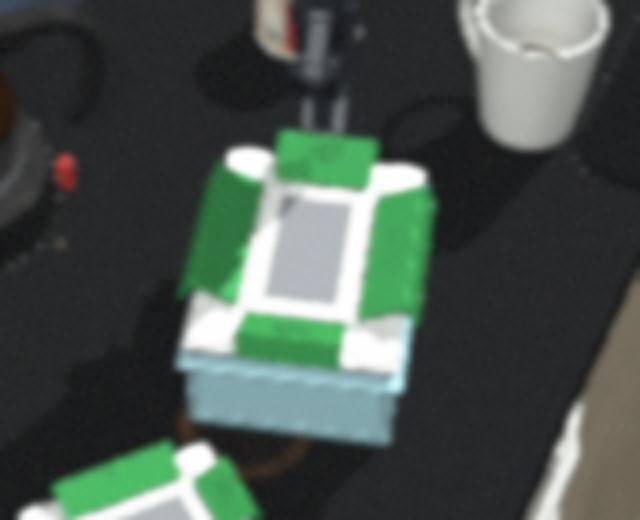

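View pics/top1.png

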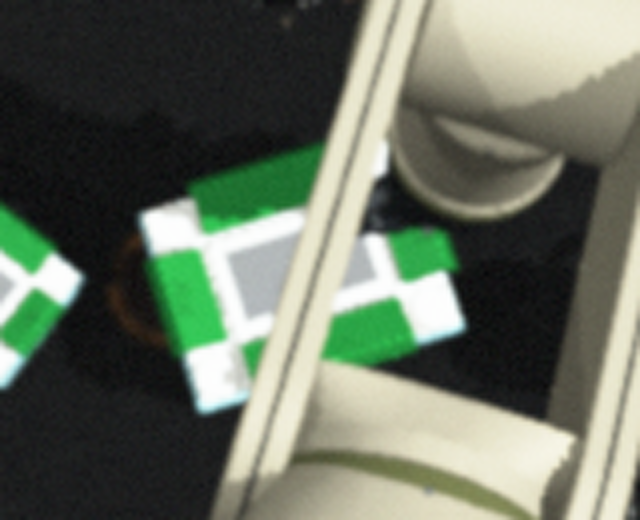

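The scene picture shows the shut fingers at the outer edge of the right wing, at crop (325,125), i.e. full-frame (341,171), seemingly reaching behind it. I'll check this against the projected TCP before pressing.

Run:
```python
from h import *
s=sense();p=s["tool_pos"]
T=targets()
print("tcp",proj("scene",p),"tcp lower20",proj("scene",p-[0,0,20]),"right press open",proj("scene",np.r_[T["right"],85]), "outer edge",proj("scene",np.r_[C+(T["right"]-C)/75*82,89]))
im=snapshot("scene"); cv2.imwrite("pics/scene2.png",cv2.resize(im[120:210,300:390],None,fx=6.6,fy=6.6,interpolation=cv2.INTER_CUBIC)[:,:,::-1])
```

```text
tcp [[340.73909514 171.38728382]] tcp lower20 [[340.53765766 177.40935835]] right press open [[340.88631984 176.62600591]] outer edge [[341.31871824 173.47172717]]
```

View pics/scene2.png

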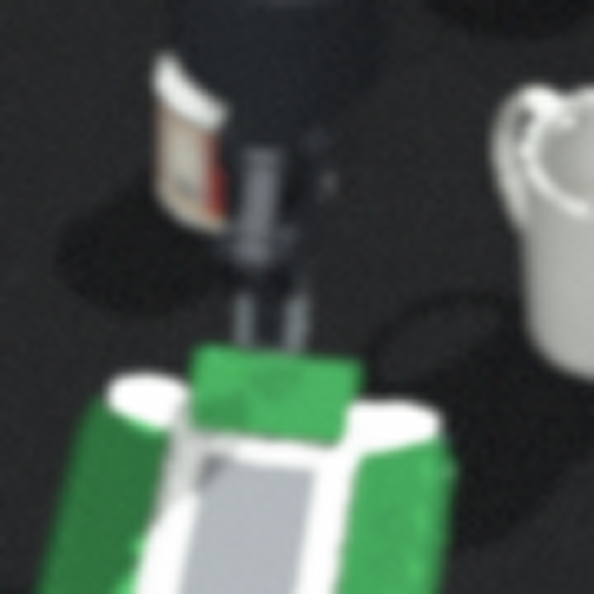

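The projection matches: the tip is above the wing, with its outer edge at row 173. Now I press.

```bash
python3 -m pendant '[[[-0.15,0.06,0.2,0],[0,0,0.2,0],[0,0,0.2,0],[0,0,0.2,0],[0,0,0.2,0],[0,0,0,0],[0,0,0,0],[0,0,0,0],[0,0,0,0],[0,0,0,0]]]' >/dev/null; python3 -c "
from h import *
delta()"
```

```text
t 4.42 tcp [ 529.9 -110.7   77.5] [179.6   1.  -73.4] F [ 0.5 -0.9  0.3] gap 0.1
near units [-3.68  2.73  0.08]
far units [-3.69 -2.77  0.05]
left units [-7.43 -0.02  0.13]
right units [ 0.07 -0.03 -0.  ]
centre units [-3.68 -0.02  0.07]
```

```bash
python3 -m pendant '[[[0,0,0.1,0],[0,0,0.1,0],[0,0,0,0],[0,0,0,0],[0,0,-0.5,0],[0,0,-0.6,0],[0,0,-0.6,0],[0,0,0,0],[0,0,0,0],[0,0,0,0]]]' >/dev/null
python3 - <<'E'
from h import *
delta()
im=snapshot("scene"); cv2.imwrite("pics/scene3.png",cv2.resize(im[150:250,290:390],None,fx=6,fy=6,interpolation=cv2.INTER_CUBIC)[:,:,::-1])
E
```

```text
t 5.25 tcp [ 532.1 -111.9  115.8] [179.9   0.9 -73.4] F [ 0.4 -0.2  0.8] gap -0.2
near units [-3.77  2.82  0.06]
far units [-3.77 -2.68  0.05]
left units [-7.52  0.07  0.11]
right units [-0.02  0.07  0.  ]
centre units [-3.77  0.07  0.06]
```

View pics/scene3.png

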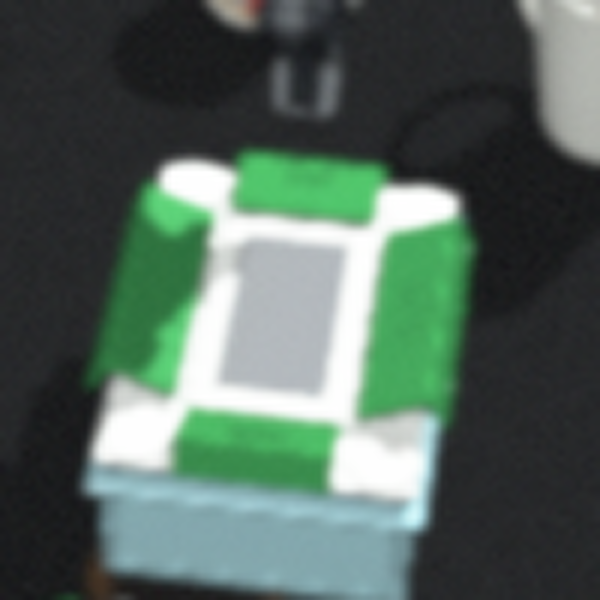

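The right wing now lies level with the white lid corners, crop (310,185), while the other three still stand up. Next is the far wing.

```bash
python3 -m pendant '[[[-0.6,-0.4,0,0],[-0.7,-0.5,0,0],[-0.7,-0.5,0,0],[-0.7,-0.5,0,0],[-0.6,-0.4,0,0],[-0.2,-0.2,0.2,0],[0,0,0.2,0],[0,0,0.1,0],[0,0,0,0],[0,0,0,0]]]' >/dev/null; python3 -c "
from h import *
delta()"
```

```text
t 6.13 tcp [557.3 -28.8 100.2] [179.4   1.  -73.5] F [0.6 0.3 0.6] gap 0.0
near units [-0.14  5.21  0.06]
far units [-0.16 -0.29 -0.  ]
left units [-3.9   2.48  0.09]
right units [ 3.6   2.45 -0.04]
centre units [-0.15  2.46  0.03]
```

```bash
python3 -m pendant '[[[-0.1,-0.2,0,0],[0,-0.05,0.2,0],[0,0,0.2,0],[0,0,0.2,0],[0,0,0.2,0],[0,0,0.2,0],[0,0,0.1,0],[0,0,0,0],[0,0,0,0],[0,0,0,0]]]' >/dev/null; python3 -c "
from h import *
delta()"
```

```text
t 6.97 tcp [562.7 -27.3  77. ] [179.6   1.  -73.7] F [-0.6 -0.4  0.4] gap -0.0
near units [-0.12  5.5   0.04]
far units [-0.16 -0.    0.  ]
left units [-3.89  2.77  0.08]
right units [ 3.61  2.72 -0.04]
centre units [-0.14  2.75  0.02]
```

Touch down another 2–3 mm to seat it, lift, and go to the left wing.

```bash
python3 -m pendant '[[[0,0,0.1,0],[0,0,0.1,0],[0,0,0,0],[0,0,-0.5,0],[0,0,-0.5,0],[0,0,-0.5,0],[0,0,-0.3,0],[0,0,0,0],[0,0,0,0],[0,0,0,0]]]' ; 
python3 -m pendant '[[[-0.6,0.4,0,0],[-0.7,0.5,0,0],[-0.7,0.5,0,0],[-0.7,0.5,0,0],[-0.6,0.4,0,0],[-0.3,0.2,0.2,0],[0,0,0.2,0],[0,0,0.1,0],[0,0,0,0],[0,0,0,0]]]' >/dev/null; python3 -c "
from h import *
delta()"
```

```text
time: 7.8
tool_pos: [565.4, -28.1, 118.3]
tcp_rot: [179.9, 0.8, -73.7]
ft_force: [0.2, 0.8, 0.3]
finger_gap: -0.2
t 8.63 tcp [493.1  27.9 104. ] [179.6   0.9 -73.7] F [ 0.3  0.9 -0.6] gap -0.2
near units [ 3.5   2.93 -0.03]
far units [ 3.46 -2.57 -0.07]
left units [-0.27  0.21  0.01]
right units [ 7.23  0.15 -0.11]
centre units [ 3.48  0.18 -0.05]
```

```bash
python3 -m pendant '[[[-0.2,0.15,0.1,0],[-0.05,0.04,0.2,0],[0,0,0.2,0],[0,0,0.2,0],[0,0,0.2,0],[0,0,0.2,0],[0,0,0.2,0],[0,0,0.1,0],[0,0,0,0],[0,0,0,0]]]' ; 
python3 -m pendant '[[[0,0,0,0],[0,0,0,0],[0,0,-0.5,0],[0,0,-0.5,0],[0,0,-0.5,0],[0,0,-0.4,0],[0,0,0,0],[0,0,0,0],[0,0,0,0],[0,0,0,0]]]' ; python3 -c "
from h import *
delta()"
```

```text
time: 9.47
tool_pos: [490.3, 31.1, 76.1]
tcp_rot: [179.8, 0.8, -73.8]
ft_force: [-0.3, 0.2, 2.7]
finger_gap: -0.0
time: 10.3
tool_pos: [491.2, 30.2, 118.6]
tcp_rot: [179.9, 0.8, -73.9]
ft_force: [-0.9, 0.5, 0.5]
finger_gap: 0.0
t 10.3 tcp [491.2  30.2 118.6] [179.9   0.8 -73.9] F [-0.9  0.5  0.5] gap 0.0
near units [ 3.65  2.86 -0.04]
far units [ 3.59 -2.64 -0.05]
left units [-0.13  0.15  0.  ]
right units [ 7.37  0.08 -0.1 ]
centre units [ 3.62  0.11 -0.05]
```

```bash
python3 -m pendant '[[[0.6,0.4,0,0],[0.7,0.5,0,0],[0.7,0.6,0,0],[0.7,0.6,0,0],[0.5,0.4,0,0],[0.2,0.2,0.2,0],[0,0,0.2,0],[0,0,0.1,0],[0,0,0,0],[0,0,0,0]]]' >/dev/null; python3 -c "
from h import *
delta()"
```

```text
t 11.13 tcp [454.7 -50.7 102.4] [179.6   1.  -73.8] F [ 1.2 -0.6  0.8] gap -0.1
near units [ 0.27 -0.02 -0.  ]
far units [ 0.23 -5.52 -0.04]
left units [-3.5  -2.74  0.04]
right units [ 4.   -2.8  -0.09]
centre units [ 0.25 -2.77 -0.02]
```

```bash
python3 -m pendant '[[[0.2,0,0.1,0],[0,0,0.2,0],[0,0,0.2,0],[0,0,0.2,0],[0,0,0.2,0],[0,0,0.2,0],[0,0,0.2,0],[0,0,0.1,0],[0,0,0,0],[0,0,0,0]]]' ; 
python3 -m pendant '[[[0,0,0,0],[0,0,0,0],[0,0,-0.5,0],[0,0,-0.5,0],[0,0,-1,0],[0,0,-1,0],[0,0,-1,0],[0,0,-1,0],[0,0,0,0],[0,0,0,0]]]'
python3 - <<'E'
from h import *
for n in ("scene","top"):
    im=snapshot(n); cv2.imwrite(f"pics/{n}4.png",cv2.resize(im[150:250,280:390],None,fx=6,fy=6,interpolation=cv2.INTER_CUBIC)[:,:,::-1])
E
```

```text
time: 11.97
tool_pos: [459.0, -53.2, 76.6]
tcp_rot: [179.8, 0.8, -73.6]
ft_force: [0.4, 0.3, 0.8]
finger_gap: -0.0
time: 12.8
tool_pos: [457.8, -54.0, 183.4]
tcp_rot: [179.7, 1.0, -73.6]
ft_force: [-0.9, 0.1, -0.1]
finger_gap: -0.1
```

View pics/scene4.png

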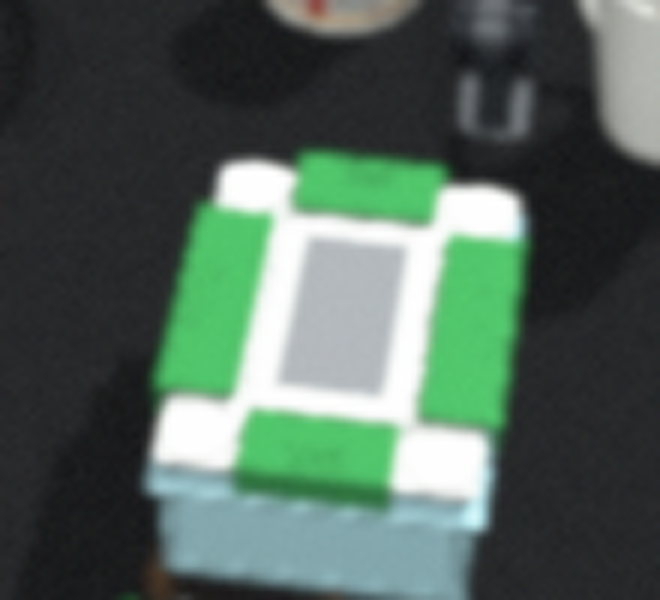

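View pics/top4.png

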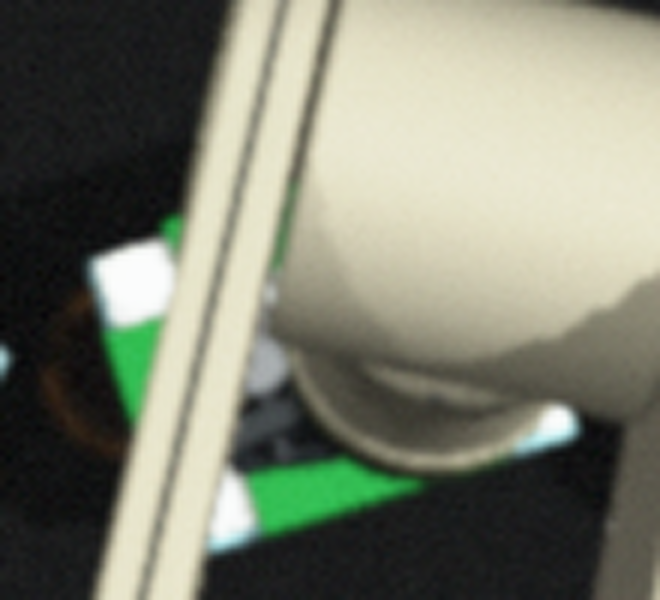

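In the scene picture all four wings look flat with uniform shading. I'll back the arm off to clear the top view, then check the numbers by triangulation.

```bash
python3 -m pendant '[[[0.5,0.3,-0.5,0],[0.7,0.3,-0.5,0],[1,0.5,-0.3,0],[1,0.5,0,0],[1,0.5,0,0],[1,0.5,0,0],[1,0.5,0,0],[1,0.5,0,0],[1,0.5,0,0],[1,0.5,0,0]]]' >/dev/null; 
python3 -m pendant '[[[1,0.5,0,0],[1,0.5,0,0],[1,0.5,0,0],[1,0.5,0,0],[1,0.5,0,0],[1,0.5,0,0],[0.5,0.2,0,0],[0,0,0,0],[0,0,0,0],[0,0,0,0]]]'
python3 - <<'E'
from h import *
for n,(a,b,c,d) in {"top":(290,400,165,250),"scene":(300,375,165,240)}.items():
    im=snapshot(n); cv2.imwrite(f"pics/{n}5.png",im[:,:,::-1])
    k,l,s,ce=cv2.connectedComponentsWithStats(green(im))
    for i in range(1,k):
        if s[i,4]>40 and a<ce[i][0]<b and c<ce[i][1]<d: print(n,s[i],np.round(ce[i],1))
a=np.radians(YAW);u=np.array([np.cos(a),np.sin(a)]);v=np.array([-u[1],u[0]])
for k,d in {"near":-50*u,"far":50*u,"left":70*v,"right":-70*v}.items():
    print(k,"flat pred top",proj("top",np.r_[C+d,76]),"scene",proj("scene",np.r_[C+d,76]))
E
```

```text
time: 14.57
tool_pos: [382.9, -405.4, 177.3]
tcp_rot: [178.3, 3.0, -73.4]
ft_force: [0.5, -0.1, -0.8]
finger_gap: 0.2
top [307 174  42  24 516] [328.3 185.8]
top [354 184  20  26 314] [363.5 197. ]
top [297 203  19  27 308] [306.2 215.2]
top [321 215  43  25 541] [341.2 226.8]
scene [330 175  24  11 216] [340.8 180. ]
scene [305 184  20  32 387] [314.5 199.8]
scene [351 190  17  33 402] [359.2 205.5]
scene [320 219  25  15 298] [332.3 226.3]
near flat pred top [[341.66750114 226.40351362]] scene [[357.81804063 203.9148291 ]]
far flat pred top [[328.6459416  186.67405307]] scene [[315.2316145  198.91778409]]
left flat pred top [[306.85331539 215.20722482]] scene [[331.87875249 224.14081072]]
right flat pred top [[363.13335256 197.61943039]] scene [[340.51513829 180.7082819 ]]
```

View pics/top5.png

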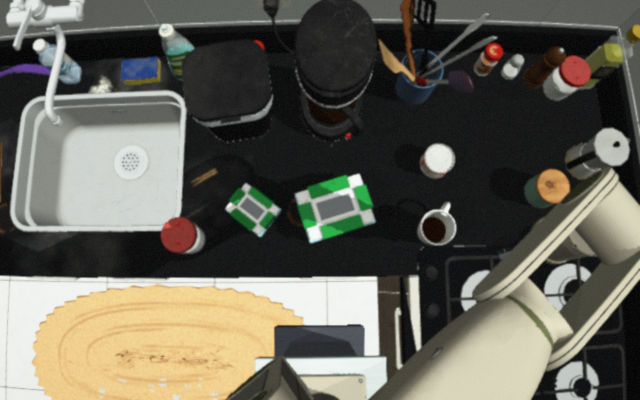

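View pics/scene5.png

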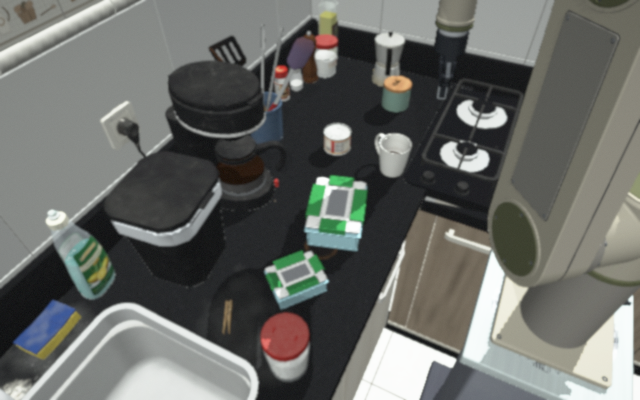

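Both views show the larger box in place (top (335,207), scene (337,205)), all wings flat, the bystanders unmoved and the arm clear. I'll run one triangulation check and then hand in.

Run:
```python
from h import *
Q={"far":((328.3,185.8),(314.5,199.8)),"right":((363.5,197),(340.8,180)),"left":((306.2,215.2),(332.3,226.3)),"near":((341.2,226.8),(359.2,205.5))}
r={k:tri(*v) for k,v in Q.items()}
for k,v in r.items(): print(k,np.round(v[0],1),round(v[1],1))
print(sum(v[0] for v in r.values())/4)
```

```text
far [559.4 -25.1  72.7] 1.1
right [ 529.8 -108.    77.7] 1.4
left [488.7  28.4  70.7] 2.5
near [459.2 -53.8  72.8] 3.3
[509.26053705 -39.6034126   73.45849769]
```

Three wings dropped 6.4–7.9 mm in the triangulation, but the right one only 4.8 mm. I'll check its outer edge directly before handing in.

Run:
```python
from h import *
a=np.radians(YAW);u=np.array([np.cos(a),np.sin(a)]);v=np.array([-u[1],u[0]])
for nm,s in (("right",-1),("left",1)):
  for st,r,z in (("flat",85,76),("open",81,90)):
    print(nm,st,[np.round(proj("scene",np.r_[C+s*r*v+e*u,z])[0],1) for e in(-30,30)],[np.round(proj("top",np.r_[C+s*r*v+e*u,z])[0],1) for e in(-30,30)])
for f in ("scene0","scene5","top0","top5"):
    im=cv2.imread(f"pics/{f}.png")[:,:,::-1].copy()
    m=green(im); k,l,s,ce=cv2.connectedComponentsWithStats(m)
    for i in range(1,k):
        c=ce[i]
        if s[i,4]>40 and ((f[0]=="s" and abs(c[0]-341)<4 and c[1]<190) or (f[0]=="t" and abs(c[0]-363.5)<3 and 190<c[1]<200)):
            print(f,s[i],np.round(cv2.boxPoints(cv2.minAreaRect(np.argwhere(l==i)[:,::-1].astype(np.float32))),1).tolist())
A=cv2.imread("pics/scene0.png")[165:240,295:375];B=cv2.imread("pics/scene5.png")[165:240,295:375]
cv2.imwrite("pics/cmp.png",cv2.resize(np.hstack([A,B]),None,fx=5,fy=5,interpolation=cv2.INTER_CUBIC))
```

```text
right flat [array([353.5, 177.9]), array([329.3, 175.2])] [array([373.2, 207.6]), array([365.1, 184. ])]
right open [array([353.6, 174.8]), array([329.1, 172.1])] [array([372.2, 207.1]), array([364. , 183.2])]
left flat [array([344.4, 231. ]), array([317.4, 227.6])] [array([304.6, 229.2]), array([297. , 205.1])]
left open [array([344.9, 225.5]), array([317.6, 222.1])] [array([306. , 227.9]), array([298.4, 203.6])]
scene0 [329 172  26  14 289] [[327.70001220703125, 183.1999969482422], [329.20001220703125, 171.1999969482422], [354.5, 174.3000030517578], [353.0, 186.39999389648438]]
scene5 [330 175  24  11 216] [[329.20001220703125, 183.6999969482422], [330.1000061035156, 174.39999389648438], [353.20001220703125, 176.5], [352.3999938964844, 185.89999389648438]]
top0 [354 183  21  27 338] [[352.8999938964844, 187.0], [366.20001220703125, 182.1999969482422], [374.79998779296875, 206.3000030517578], [361.5, 211.10000610351562]]
top5 [354 184  20  26 314] [[353.20001220703125, 187.60000610351562], [365.79998779296875, 183.39999389648438], [373.5, 206.5], [360.8999938964844, 210.6999969482422]]
```

View pics/cmp.png

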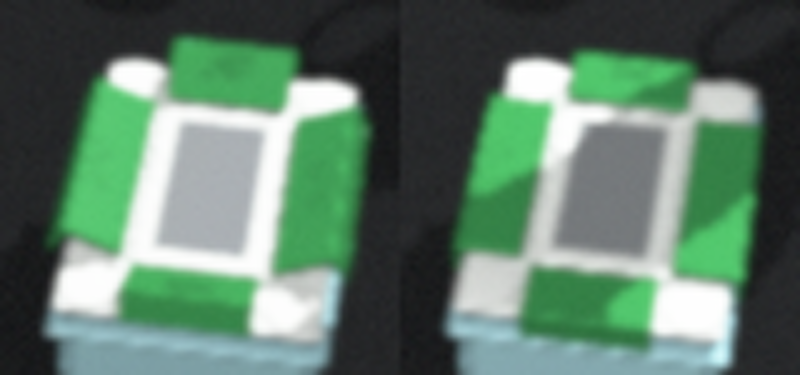

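In the before/after pair, the right wing's outer edge moved from rows 172–174 to 175–177, against 175–178 predicted for flat. All four wings are flat, so I'm handing in.

```bash
python3 -c "
from bench import *
print(hand_in())"
```

```text
the job is handed in; nothing more can be done
None
```

I pressed all four wings of the larger food box flat with the shut fingertips, in the order right, far, left, near. I then backed the arm away and handed in after about 15 s of the 64 s; no verdict is reported.

**Wings:** In the last pictures all four lie flat and stayed flat after release.
- Their triangulated heights dropped by 6.4 mm (far), 6.5 mm (left) and 7.9 mm (near), about what closing should give.
- The right wing showed only a 4.8 mm drop. I checked its outer edge directly: it moved about 3 pixel rows in the scene view, as predicted for flat. I put the shortfall down to image noise.

**Box:** Its centre measured (509.3, -39.6) against about (509, -40) at the start, so it hardly moved.

**Bystanders:** The mug, tin and jar look unmoved in the pictures; I did not measure them again.

**Forces:** The wrist force stayed below 3 N in every end-of-call reading. Those readings do not show the peaks during the presses themselves.

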